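Tip the probe out of its storage tube and lay it in the tray

ROBOT

A 6-joint arm with a two-finger parallel gripper is mounted at the origin on a cart in front of the work surface, level with it; the furniture and walls round the work are solid. World frame = base frame: x ahead of the robot, y to its left, z up, the work surface at z = 0. Lengths are in m, angles in rad, forces in N, time in s.
With the tool pointing down it reaches from about 0.4 to 0.825 m from the base axis. Payload 7 kg.
Tool frame: the origin (TCP) lies midway between the tips of the shut fingers; the grasp point (between the pads) lies 19 mm behind it; z points along the fingers, y is the line along which they close (so a half turn about z gives the same grasp; the last joint's range is limited). The gripper opens to 85 mm and grips with 20 to 120 N. Pads are 22 mm wide; open, the fingers measure 114 mm over their backs; the gripper's body (76 mm by 85 mm) begins 54 mm behind the grasp point. The pads swing forward as they close: fully open they stand 13 mm farther back than shut.
Start: joints at [-0.941, 0.359, 0.012, 0, -1.224, -0.288], TCP at [0.226, -0.636, 0.231] pointing down, gripper open.
Joint ranges: [-3.07, 3.07], [-1.43, 2.12], [-1.02, 1.25], [-3.03, 1.67], [-3.05, -0], [-3.03, 3.03]. Speed limits (rad/s): [2.39, 2.39, 3.01, 3.14, 3.14, 3.14].

INTERFACE

Orientations are given as a rotation vector (axis times angle).
In Python, from workcell import env gives the robot as it stands.
- The arm moves only by the shell command python3 -m handwheel 'ROWS' [FORCE]. ROWS is a JSON object of lists of equal length, an entry for each row: "delta_pos": the shift along the world's x, y, z in cm, a list of three; "rotation": the turn, a rotation vector about the world's x, y, z in degrees, a list of three; "jaw": the opening in per cent of the stroke, from 0 (shut) to 100 (fully open). A call has 1 to 12 rows; each row is the pose to reach, as a shift and turn from the pose commanded when the call began; what a row does not reach only later rows make up. A row lasts 1/12 s, in which the tool goes at most 41.7 mm and 7.16 degrees, less where a joint would pass 70% of its speed; a pose out of reach is approached as far as the arm can. A call with a gripper value outside its range is refused whole. The fingers move at their own pace and stop on an object; FORCE is the grip in N (left out, the last holds). Time passes only in rows, so rows that repeat a pose let the fingers close. It gives the time, the measured TCP pose, the force, the opening and the grip force at its end, in the units of the state.
- env.get_state(): the state, without advancing time (a new reading comes with each control period).
- env.get_image(name): name is "side" or "top" or "wrist"; returns a dict with "frame" (400x640x3 uint8, red, green, blue), "camera_matrix" (3x3 intrinsics, pixels), "k1" (the pictures are not rectified: a ray, as slopes to the right and down, at radius r is drawn at 1 + k1 r^2 times it, then the intrinsics apply), "xyz" and "orientation" of the camera in the world. Camera axes: x right, y down, z forward; pixel columns grow to the right and rows downward; lengths in m; the calibration is good to about 2 mm. A picture is of the moment at which its call begins. There is no depth.
- env.sign_off(): hands the job in; it is judged then, once.
Trained networks look in the newest picture that a camera, given by its name, has taken for a name from the list of things; names that differ only in an ending like _2 or _b are one class to them, and where a whole thing is asked for, a point or a joint stands for the part that bears it (a point fixed in the world has none). Each returns a list of dicts, best first, with "confidence" (0 to 1); they miss things now and then, are a little off and sometimes report something else, mostly with a low value. They report only what shows in the picture. A call takes as long as a camera call.
- env.silhouettes(thing, camera): "pixels" (400x640 bool, what is visible of it) and "pixel" ([column, row] in pixels, amid what is visible of it).
The state is a dict: "t": time; "q": joint angles; "qvel": joint speeds; "tau": joint torques, N m; "ee_pos": TCP position; "tool_rot": TCP orientation; "ft_force": force on the tool from outside, world axes, zero at the start; "torque": the same for the moment, N m; "width": finger opening in m; "grip_force": force on a finger pad.
Only numpy, scipy, OpenCV 4.12 (cv2) and the standard library are available. Lean on these libraries where they do the work, as an engineer would, in place of code of your own. Each camera call takes 0.05 s, during which the arm holds its last target. There are 200 camera calls.

TASK

Get the probe ready for use: push the mouth of the pivoting clear tube down so that the probe inside slides forward by itself and its orange head comes to rest in the open against the small blue lip. Then take the probe by its orange head, lift it over the lip, draw it right out of the tube and lay it flat inside the white tray; set it down gently, never let it drop, and do not knock over or shove the other things on the bench.

Things in the scene. Friction and masses are not known exactly. Their poses are not given: they have to be found in the camera images.
- stand: Fixed stand: grey base plate 110 (x) x 130 (y) x 12 mm, two aluminium cheeks (8 mm thick, 44 mm along y, inner faces 64 mm apart, tops 168 mm above the bench) carrying the tube's pivot. Origin: centre of the underside, on the bench. Pivot line: along the stand's x, 150 mm above the origin. The tube swings in the stand's y-z plane, mouth towards the stand's -y.
- tube (a joint): Tilt of the tube (rad). 0: upper stop, mouth 0.35 rad above level, probe deep inside. Grows as the mouth goes down: level at 0.35, lower stop at 0.80 (mouth 0.45 rad below level). The pivot is stiff (0.09 N m): the tube stays where left; 3 to 4 N down on the press pad tips it. The probe slides forward once the mouth is 0.2 to 0.25 rad below level; go to the lower stop.
- press_pad (a point): Centre of the top face of the flat blue press pad on the tube near its mouth (36 mm across x 30 mm along the tube). Axes are the tube's own: y along its axis (mouth at -y, closed end at +y), z square to it (up), x along the pivot line. It lies 46 mm towards the mouth from the pivot and 26.5 mm above the tube's axis; the pivot is on that axis.
- mouth (a point): Centre of the tube's open mouth, on the tube's axis, 68 mm from the pivot; axes as press_pad. Clear round tube, 40 mm outside, bore 34 mm, polished inside, closed at the other end (black cap 99 mm behind the pivot).
- lip (a point): Middle of the top edge of the blue lip; axes as press_pad. A blue tongue 12 mm wide, 4 mm thick, runs on 58 mm from the underside of the mouth, its top 17.5 mm below the tube's axis; the lip at its end is 4 mm thick and rises 9 mm above the tongue. All is open beside and above the tongue: the head lying on it can be pinched from both sides.
- probe_head (a point): Centre of the probe's orange eight-sided head, 22 mm across flats, 45 mm long. Axes are the probe's: y along it, head at -y, tip at +y. At the start inside the tube, its front end 20 mm behind the mouth; after sliding it lies wholly in the open on the tongue against the lip, its centre about 99 mm from the pivot along the tube and 6 to 7 mm below the tube's axis.
- probe_mid (a point): Middle of the probe's length, 47.5 mm from the head's centre. Rigid, 140 mm long, about 90 g: orange head 22 x 45 mm, white stem 14 mm thick, black guard 22 mm thick and 20 mm long at the tip end, so it lies level on a flat surface with its axis 11 mm above it. The head end is the heavier.
- probe_tip (a point): Centre of the probe's tip end face (the black end), 70 mm from probe_mid, 117.5 mm from the head's centre.
- tray: Fixed shallow white open tray, 130 mm (its x) x 230 mm (its y, the long side) x 22 mm high, walls 4 mm, floor 4 mm. Origin: centre of its underside, on the bench. It stands either on the right or on the left of the stand, nearer to the robot.
- notebook: Notebook lying flat, 210 x 152 x 14 mm, in the place where the tray is not; bystander. Origin: centre of the underside.
- wash_bottle: Wash bottle with a bent red spout, 66 x 96 x 211 mm, bystander behind the stand. Origin: centre of the underside.
- tall_bottle: Clear bottle with a blue cap, 68 x 64 x 140 mm, bystander at the back. Origin: centre of the underside.
- clock: Small bench timer, 62 x 68 x 20 mm, bystander on the right. Origin: centre of the underside.

How it is judged:
On the way, in this order (a step that is already met when the one before it is completed fails the run):
1. the tube is tipped mouth down and the probe has slid forward, its head in the open against the lip (value of joint tube above 0.5 rad and y of probe_head in the frame of mouth below -0.02 m and distance between probe_head and mouth below 0.045 m), for 0.2 s.
2. the probe is held in the fingers with its tip clear of the tube's mouth (distance between probe_head and mouth above 0.13 m and contact force between the fingers and probe above 0.5 N), for 0.1 s.
At the end, for the whole second after the job is handed in: The probe lies flat on the tray's floor (the centres of head and tip end less than 22 mm above the bench, both between the tray's walls), at rest. The tube may stay at any tilt (x of probe_head in the frame of tray between -0.063 and 0.063 m and y of probe_head in the frame of tray between -0.113 and 0.113 m and x of probe_tip in the frame of tray between -0.063 and 0.063 m and y of probe_tip in the frame of tray between -0.113 and 0.113 m and height (world z) of each of probe_head, probe_tip below 0.022 m and linear speed of probe below 0.02 m/s and angular speed of probe below 0.3 rad/s); the robot touches nothing.
It fails at once if the probe is dropped: out of the tube and out of the fingers it moves faster than 0.75 m/s (a free fall of about 30 mm) (linear speed of probe above 0.75 m/s and distance between probe_head and mouth above 0.06 m and contact force between the fingers and probe below 0.1 N).
It fails at once if the probe falls on the bench or the floor: its head's centre below 13 mm (height (world z) of probe_head below 0.013 m).
It fails at once if a bystander is moved by more than 30 mm or tipped (distance of any of notebook, wash_bottle, tall_bottle, clock from where it was at the start of the episode above 0.03 m or angle between any of wash_bottle, tall_bottle's own z axis and vertical above 0.4 rad).
It also fails if it takes over 58 s, if anything falls off the work surface, if the arm or the gripper's body presses on something with over 40 N, if the wrist force passes 120 N, or if a joint passes its speed limit or range.

## Working session

There is one attempt and no reset: what is moved stays moved. The work goes in short steps, Python scripts to look and compute and a shell command to move; the robot and the scene stay as the last step left them, time stands still between calls to the robot, and variables do not carry over. Pictures are saved under pics/ and viewed, at most 10 in all, crops included, and the job is handed in when it is done.

```bash
mkdir -p pics; ls
cat > h.py <<'E'
import numpy as np, cv2
from scipy.spatial.transform import Rotation as R
from workcell import env
def rot(o):
    o=np.array(o,float)
    return o if o.shape==(3,3) else (R.from_rotvec(o).as_matrix() if o.size==3 else R.from_quat(o).as_matrix())
def ray(im,px):
    K=np.array(im["camera_matrix"]); d=cv2.undistortPoints(np.array([[px]],float),K,np.array([im["k1"],0,0,0.]))[0,0]
    v=rot(im["orientation"])@np.array([d[0],d[1],1.]); return np.array(im["xyz"],float),v/np.linalg.norm(v)
def onz(im,px,z):
    o,v=ray(im,px); return o+v*(z-o[2])/v[2]
def meet(*rs):
    A=np.zeros((3,3));b=np.zeros(3)
    for o,v in rs:
        P=np.eye(3)-np.outer(v,v);A+=P;b+=P@o
    p=np.linalg.solve(A,b); return p,[np.linalg.norm((np.eye(3)-np.outer(v,v))@(p-o))for o,v in rs]
def proj(im,p):
    M=rot(im["orientation"]);c=M.T@(np.array(p)-np.array(im["xyz"]));d=c[:2]/c[2];d=d*(1+im["k1"]*(d@d));K=np.array(im["camera_matrix"])
    return K[:2,:2]@d+K[:2,2]
E
python3 - <<'E'
from h import *
ims={}
for c in("side","top"):
    im=env.get_image(c); ims[c]=im
    print(c,np.round(im["xyz"],3),im["orientation"],im["k1"],np.round(im["camera_matrix"],1).tolist())
    cv2.imwrite(f"pics/{c}0.png",im["frame"][...,::-1])
    for t in("stand","press_pad","tray","notebook","clock","tall_bottle","wash_bottle","probe_head","lip"):
        print(t,[(round(s["confidence"],2),np.round(s["pixel"]).tolist(),int(s["pixels"].sum())) for s in env.silhouettes(t,c)[:2]])
print(env.get_state())
E
```

```text
pics
side [-0.007  0.866  0.955] [-0.79123806  2.49053386 -1.23387035] -0.028854219609491583 [[420.4, 0.0, 318.7], [0.0, 420.4, 197.7], [0.0, 0.0, 1.0]]
stand [(0.56, [290.0, 239.0], 2064)]
press_pad [(0.61, [284.0, 217.0], 869), (0.15, [281.0, 178.0], 119)]
tray [(0.59, [364.0, 230.0], 2047)]
notebook [(0.72, [280.0, 327.0], 3878)]
clock [(0.48, [396.0, 186.0], 225)]
tall_bottle [(0.77, [284.0, 192.0], 269)]
wash_bottle [(0.92, [214.0, 242.0], 948)]
probe_head [(0.24, [282.0, 214.0], 956)]
lip [(0.71, [287.0, 218.0], 894)]
top [ 0.501 -0.015  1.463] [-2.18270044  2.17267481 -0.09699135] -0.0625374804994423 [[384.6, 0.0, 316.0], [0.0, 384.6, 205.0], [0.0, 0.0, 1.0]]
stand [(0.93, [275.0, 213.0], 1244)]
press_pad [(0.91, [274.0, 207.0], 730)]
tray [(0.78, [337.0, 248.0], 2125)]
notebook [(0.56, [215.0, 251.0], 2135)]
clock [(0.56, [412.0, 248.0], 313)]
tall_bottle [(0.51, [324.0, 170.0], 254)]
wash_bottle [(0.76, [236.0, 170.0], 408)]
probe_head []
lip [(0.73, [271.0, 209.0], 644)]
{'t': 1.0, 'q': array([-9.40902256e-01,  3.58614602e-01,  1.18945851e-02,  1.96368312e-05,
       -1.22412003e+00, -2.88078861e-01]), 'qvel': array([-0.00133016, -0.00083718, -0.00030905, -0.00187713,  0.00089523,
       -0.00098891]), 'tau': array([ 3.14765430e-04, -5.82994616e+01,  2.93666303e+01,  6.94193646e+00,
       -4.92954186e-04,  8.24407891e-06]), 'ee_pos': array([ 0.22620957, -0.63593708,  0.23129398]), 'tool_rot': array([ 5.34316245e-01, -3.09578501e+00, -4.87213303e-05]), 'ft_force': array([ 0.37398976, -0.40819801,  0.18137171]), 'torque': array([ 0.01101049, -0.03236841,  0.00216688]), 'grip_force': 0.0, 'width': 0.08549323884404109}
```

Run:
```python
import cv2
a=cv2.imread("pics/top0.png")[140:300,170:450]; cv2.imwrite("pics/topc.png",cv2.resize(a,None,fx=2.85,fy=2.85,interpolation=cv2.INTER_CUBIC))
a=cv2.imread("pics/side0.png")[140:340,190:440]; cv2.imwrite("pics/sidec.png",cv2.resize(a,None,fx=3,fy=3,interpolation=cv2.INTER_CUBIC))
```

```text
(no output)
```

View pics/topc.png

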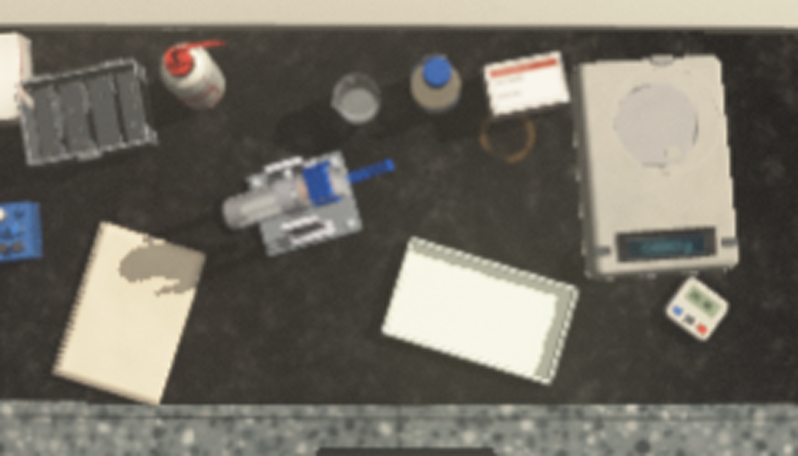

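View pics/sidec.png

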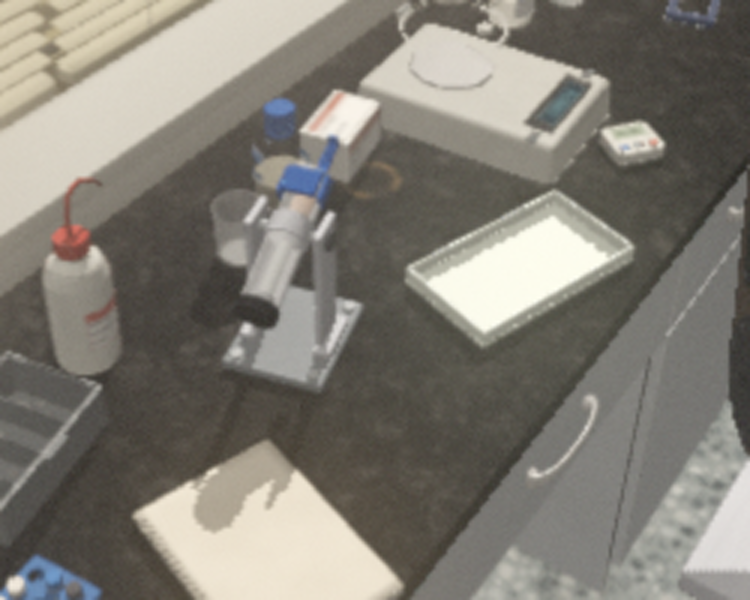

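```bash
cat > fit.py <<'E'
from h import *
from scipy.optimize import least_squares
T=env.get_image("top");S=env.get_image("side")
t=lambda a,b:(170+a/2.85,140+b/2.85); s=lambda a,b:(190+a/3,140+b/3)
def W(p,q): c,n=np.cos(p[2]),np.sin(p[2]); return np.array([p[0]+c*q[0]-n*q[1],p[1]+n*q[0]+c*q[1],q[2]])
def tub(y,z,a): # a: mouth angle below level; y along(+ = closed), z up
    return (0,y*np.cos(a)-z*np.sin(a),.150+y*np.sin(a)+z*np.cos(a))
A=-.35
st=[(T,t(340,153),(.055,-.065,.012)),(T,t(360,228),(-.055,-.065,.012)),(T,t(270,253),(-.055,.065,.012)),(T,t(247,180),(.055,.065,.012)),
(T,t(319,183),tub(-.046,.0265,A)),(T,t(391,165),tub(-.126,-.0085,A)),
(S,s(362,303),(-.055,-.065,.012)),(S,s(318,388),(-.055,.065,.012)),(S,s(222,367),(.055,.065,.012)),(S,s(306,182),tub(-.046,.0265,A)),(S,s(333,140),tub(-.126,-.0085,A))]
tr=[(T,t(412,237),(.065,.115,.022)),(T,t(578,288),(.065,-.115,.022)),(T,t(550,384),(-.065,-.115,.022)),(T,t(383,333),(-.065,.115,.022)),
(S,s(555,191),(.065,-.115,.022)),(S,s(634,250),(-.065,-.115,.022)),(S,s(484,337),(-.065,.115,.022)),(S,s(407,272),(.065,.115,.022))]
for n,o,g in(("stand",st,(.55,.1,.2)),("tray",tr,(.4,-.1,-.3))):
    f=lambda p:np.concatenate([proj(i,W(p,q))-np.array(x) for i,x,q in o])
    r=least_squares(f,g); print(n,r.x.round(4)); print(r.fun.reshape(-1,2).round(1).tolist())
    if n=="stand":
        for k,(y,z) in dict(pad=(-.046,.0265),mouth=(-.068,0),lip=(-.126,-.0085),head=(-.099,-.0065)).items():
            print(k,"up",W(r.x,tub(y,z,-.35)).round(3),"down",W(r.x,tub(y,z,.45)).round(3))
E
python3 fit.py
```

```text
stand [0.6028 0.1324 0.2825]
[[-0.3, -0.8], [0.5, 0.7], [-1.1, 1.4], [-0.6, -0.9], [-1.1, 0.7], [-1.0, -0.0], [0.9, 0.1], [1.2, -0.1], [-0.2, -2.0], [-1.1, -1.0], [0.2, -1.8]]
pad up [0.612 0.1   0.191] down [0.618 0.082 0.154]
mouth up [0.621 0.071 0.173] down [0.62  0.074 0.12 ]
lip up [0.637 0.016 0.185] down [0.633 0.027 0.088]
head up [0.629 0.041 0.178] down [0.627 0.05  0.101]
tray [ 0.4622 -0.1005 -0.2911]
[[-0.9, 0.4], [-0.3, 0.4], [-0.3, 0.3], [-0.9, 0.1], [-0.1, -0.3], [0.5, -1.2], [0.3, -0.8], [-0.3, -1.2]]
```

```bash
python3 -m handwheel '{"delta_pos":[[20,38,3],[20,38,3],[20,38,3],[20,38,3],[20,38,3],[20,38,3],[20,38,3],[20,38,3],[20,38,3],[20,38,3],[20,38,3],[20,38,3]],"rotation":[[0,0,44],[0,0,44],[0,0,44],[0,0,44],[0,0,44],[0,0,44],[0,0,44],[0,0,44],[0,0,44],[0,0,44],[0,0,44],[0,0,44]],"jaw":[0,0,0,0,0,0,0,0,0,0,0,0]}' 60
python3 -m handwheel '{"delta_pos":[[18.8,35,-2],[18.8,35,-2],[18.8,35,-2],[18.8,35,-2],[18.8,35,-2],[18.8,35,-2],[18.8,35,-2],[18.8,35,-2],[18.8,35,-2],[18.8,35,-2],[18.8,35,-2],[18.8,35,-2]],"rotation":[[0,0,42.6],[0,0,42.6],[0,0,42.6],[0,0,42.6],[0,0,42.6],[0,0,42.6],[0,0,42.6],[0,0,42.6],[0,0,42.6],[0,0,42.6],[0,0,42.6],[0,0,42.6]],"jaw":[0,0,0,0,0,0,0,0,0,0,0,0]}'
python3 - <<'E'
from h import *
im=env.get_image("wrist"); cv2.imwrite("pics/w1.png",im["frame"][...,::-1])
a=env.get_state();print(a["ee_pos"],rot(a["tool_rot"]).round(3).tolist())
for p in [(.612,.100,.191),(.621,.071,.173),(.637,.016,.185),tuple(a["ee_pos"])]: print(proj(im,p).round())
E
```

```text
t: 2.1
ee_pos: [0.4279, -0.2533, 0.2621]
tool_rot: [-1.66, 2.666, -0.002]
ft_force: [0.3, -0.8, -0.2]
width: -0.0002
grip_force: 0.0
t: 3.1
ee_pos: [0.6145, 0.0946, 0.2403]
tool_rot: [2.512, -1.884, -0.001]
ft_force: [-0.3, 0.3, -0.3]
width: -0.0003
grip_force: 0.0
[0.61409123 0.09374387 0.24071651] [[0.279, -0.96, -0.001], [-0.96, -0.279, -0.001], [0.0, 0.001, -1.0]]
[322. 228.]
[321. 175.]
[321.  84.]
[322. 253.]
```

View pics/w1.png

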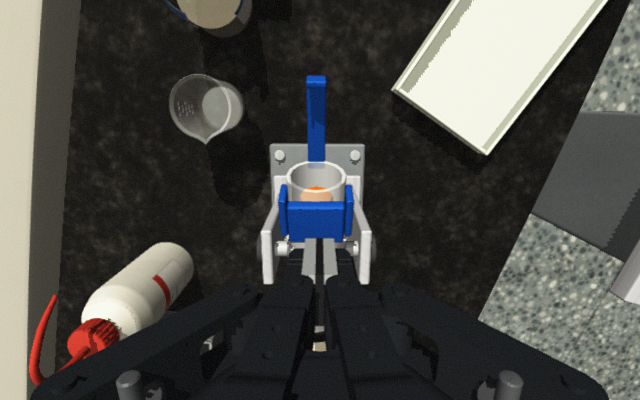

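The wrist picture shows the pad at about (316,221), the lip end at (316,80) and the shut fingers right above the pad, within 3 mm of the fit; the orange head is visible inside the mouth at (317,190).

```bash
python3 -m handwheel '{"delta_pos":[[0,0,-1.5],[0,0,-3],[0,0,-4],[0.1,-0.2,-4.5],[0.1,-0.4,-5],[0.2,-0.7,-5.5],[0.3,-0.9,-6],[0.3,-1.1,-6.5],[0.4,-1.4,-7],[0.5,-1.6,-7.5],[0.6,-1.8,-7.9],[0.6,-1.8,-7.9]],"rotation":[[0,0,0],[0,0,0],[0,0,0],[0,0,0],[0,0,0],[0,0,0],[0,0,0],[0,0,0],[0,0,0],[0,0,0],[0,0,0],[0,0,0]],"jaw":[0,0,0,0,0,0,0,0,0,0,0,0]}'
python3 -m handwheel '{"delta_pos":[[0,0,-0.2],[0,0,-0.4],[0,0,-0.4]],"rotation":[[0,0,0],[0,0,0],[0,0,0]],"jaw":[0,0,0]}'
```

```text
t: 4.15
ee_pos: [0.62, 0.0759, 0.161]
tool_rot: [2.511, -1.887, -0.001]
ft_force: [1.0, -0.6, -0.4]
width: 0.0001
grip_force: 0.1
t: 4.4
ee_pos: [0.6202, 0.0757, 0.158]
tool_rot: [2.512, -1.886, 0.0]
ft_force: [0.3, -3.1, 1.9]
width: 0.0003
grip_force: 1.2
```

```bash
python3 -m handwheel '{"delta_pos":[[0,0,-0.2],[0,0,-0.4],[0,0,-0.4]],"rotation":[[0,0,0],[0,0,0],[0,0,0]],"jaw":[0,0,0]}'
python3 - <<'E'
from h import *
im=env.get_image("side"); a=im["frame"][140:300,210:370,::-1]
b=env.get_image("wrist")["frame"][:,160:480,::-1]
cv2.imwrite("pics/p2.png",np.hstack([cv2.resize(a,(400,400)),cv2.resize(b,(320,400))]))
E
```

```text
t: 4.65
ee_pos: [0.6204, 0.0759, 0.1551]
tool_rot: [-2.512, 1.886, -0.001]
ft_force: [-0.9, -5.0, 7.3]
width: -0.0
grip_force: 3.9
```

View pics/p2.png

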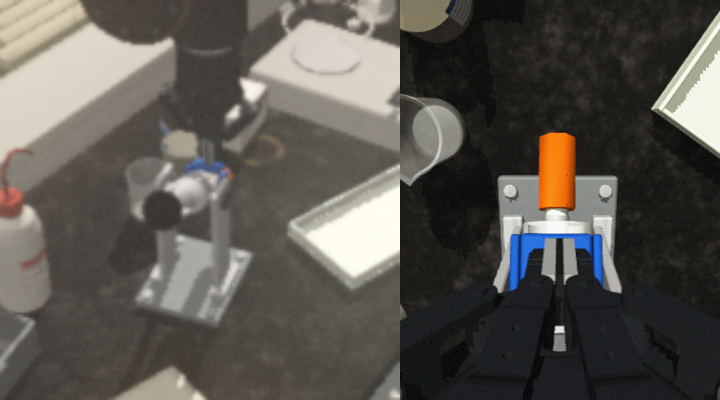

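The side half is dark, but the wrist half shows the orange head fully out in the open, at (557,170), with the white stem behind it at the mouth. One more small press to make sure of the stop, then back off and tilt for the grasp.

```bash
python3 -m handwheel '{"delta_pos":[[0,0,-0.2],[0,0,-0.3],[0,0,-0.3]],"rotation":[[0,0,0],[0,0,0],[0,0,0]],"jaw":[0,0,0]}'
python3 -m handwheel '{"delta_pos":[[0,0,3],[0,0,6],[0.6,-2,7],[1.2,-4,6],[1.8,-6.4,4],[1.8,-6.4,3.2],[1.8,-6.4,3.2],[1.8,-6.4,3.2],[1.8,-6.4,3.2],[1.8,-6.4,3.2]],"rotation":[[0,0,0],[0,0,0],[6,1.8,0],[12,3.6,0],[18,5.4,0],[24.8,7.2,0],[24.8,7.2,0],[24.8,7.2,0],[24.8,7.2,0],[24.8,7.2,0]],"jaw":[0,0,50,50,50,50,50,50,50,50]}'
python3 - <<'E'
from h import *
im=env.get_image("wrist"); cv2.imwrite("pics/w3.png",im["frame"][...,::-1])
a=env.get_state();M=rot(a["tool_rot"]);print(a["ee_pos"],M.round(3).tolist())
h=env.silhouettes("probe_head","wrist");print([(x["confidence"],x["pixel"]) for x in h])
hsv=cv2.cvtColor(im["frame"],cv2.COLOR_RGB2HSV);m=cv2.inRange(hsv,(5,150,120),(22,255,255));ys,xs=np.nonzero(m);print("orange",xs.min(),xs.max(),ys.min(),ys.max(),xs.mean(),ys.mean())
for n,p in dict(front=(.633,.031,.091),head=(.627,.05,.101),rear=(.621,.069,.111),tcp=a["ee_pos"],grasp=a["ee_pos"]-.019*M[:,2]).items(): print(n,proj(im,p).round())
E
```

```text
t: 5.0
ee_pos: [0.6206, 0.0759, 0.1547]
tool_rot: [-2.512, 1.884, -0.003]
ft_force: [-9.1, -4.1, 23.0]
width: 0.0002
grip_force: 10.7
t: 5.83
ee_pos: [0.6383, 0.0133, 0.184]
tool_rot: [-2.261, 1.695, 0.516]
ft_force: [0.3, 0.8, 0.4]
width: 0.0426
grip_force: 0.0
[0.63823474 0.01369581 0.18432625] [[0.254, -0.96, -0.121], [-0.864, -0.281, 0.417], [-0.434, -0.001, -0.901]]
[(0.55, [317.7, 204.7])]
orange 302 332 166 230 316.67196056955095 197.27984665936472
front [320. 168.]
head [321. 197.]
rear [321. 225.]
tcp [321. 253.]
grasp [321. 273.]
```

View pics/w3.png

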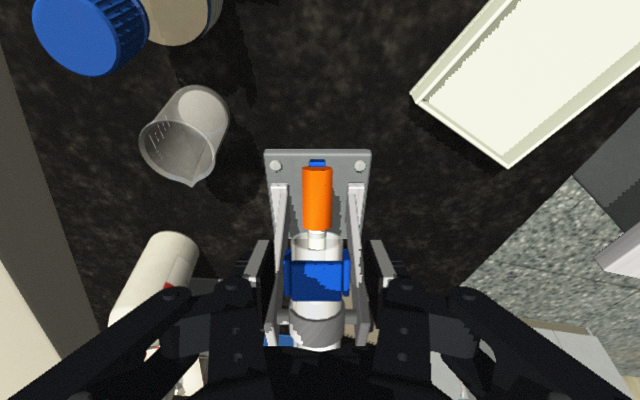

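The head lies on the tongue against the lip (blue lip at (317,162), head centre (317,197)). It agrees with the fit to 4 px, so the stand is about 3 mm further along its +x. Next I'll descend along the tube's normal and grip.

```bash
python3 -m handwheel '{"delta_pos":[[-0.1,1,-2.4],[-0.3,2,-4.6],[-0.6,3,-6.6],[-0.8,3.6,-8],[-1.0,4.2,-9.2],[-1.0,4.2,-9.2],[-1.0,4.2,-9.2]],"rotation":[[0,0,0],[0,0,0],[0,0,0],[0,0,0],[0,0,0],[0,0,0],[0,0,0]],"jaw":[50,50,50,50,50,50,50]}'
python3 -m handwheel '{"delta_pos":[[0,0,0],[0,0,0],[0,0,0],[0,0,0],[0,0,0],[0,0,0],[0,0,0],[0,0,0]],"rotation":[[0,0,0],[0,0,0],[0,0,0],[0,0,0],[0,0,0],[0,0,0],[0,0,0],[0,0,0]],"jaw":[20,10,10,10,10,10,10,10]}' 60
```

```text
t: 6.52
ee_pos: [0.6281, 0.055, 0.0917]
tool_rot: [-2.261, 1.695, 0.518]
ft_force: [0.6, 0.8, 0.5]
width: 0.0427
grip_force: 0.0
t: 7.18
ee_pos: [0.6291, 0.0538, 0.0928]
tool_rot: [-2.258, 1.696, 0.515]
ft_force: [0.3, 0.4, 6.4]
width: 0.0206
grip_force: 58.6
```

```bash
python3 -m handwheel '{"delta_pos":[[0,0,0],[0.04,-0.13,0.3],[0.08,-0.27,0.6],[0.12,-0.4,0.9],[0.16,-0.54,1.2],[0.16,-0.54,1.2]],"rotation":[[0,0,0],[-1.2,-0.35,0],[-2.4,-0.7,0],[-3.6,-1,0],[-4.8,-1.4,0],[-4.8,-1.4,0]],"jaw":[10,10,10,10,10,10]}' 80
python3 - <<'E'
from h import *
im=env.get_image("wrist"); cv2.imwrite("pics/w4.png",im["frame"][...,::-1])
E
```

```text
t: 7.68
ee_pos: [0.6301, 0.049, 0.1045]
tool_rot: [-2.316, 1.736, 0.421]
ft_force: [-0.7, -0.2, 0.4]
width: 0.0197
grip_force: 78.4
```

View pics/w4.png

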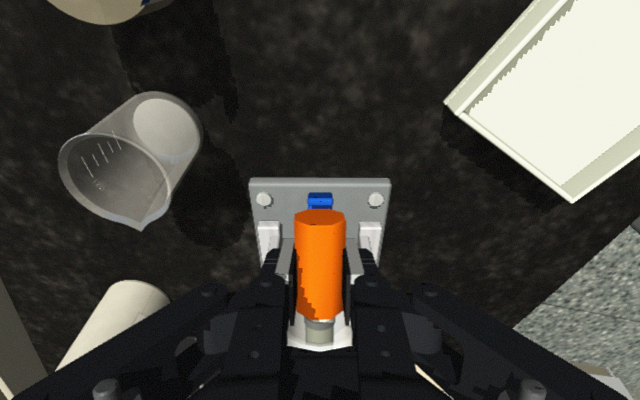

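The head sits squarely between the fingers and has come up, with the lip visible in front at (319,200). Now the draw along the tube axis.

```bash
python3 -m handwheel '{"delta_pos":[[0.25,-0.87,-0.44],[0.5,-1.73,-0.87],[0.75,-2.6,-1.3],[1.0,-3.46,-1.74],[1.25,-4.33,-2.2],[1.25,-4.33,-2.2]],"rotation":[[0,0,0],[0,0,0],[0,0,0],[0,0,0],[0,0,0],[0,0,0]],"jaw":[10,10,10,10,10,10]}'
python3 -m handwheel '{"delta_pos":[[0.25,-0.87,-0.44],[0.5,-1.73,-0.87],[0.75,-2.6,-1.3],[1.0,-3.46,-1.74],[1.25,-4.33,-2.2],[1.3,-4.6,-2.3],[1.4,-5,-1.6],[1.5,-5.4,-0.7],[1.7,-6,0.4],[1.8,-6.4,1.5],[1.9,-6.8,2.4],[1.9,-6.8,2.4]],"rotation":[[0,0,0],[0,0,0],[0,0,0],[0,0,0],[0,0,0],[0,0,0],[0,0,0],[0,0,0],[0,0,0],[0,0,0],[0,0,0],[0,0,0]],"jaw":[10,10,10,10,10,10,10,10,10,10,10,10]}'
python3 - <<'E'
from h import *
im=env.get_image("wrist");cv2.imwrite("pics/w5.png",im["frame"][...,::-1])
T=env.get_image("top");cv2.imwrite("pics/t5.png",cv2.resize(T["frame"][150:290,230:400,::-1],None,fx=4,fy=4))
b=cv2.resize(T["frame"][160:280,240:390,::-1],(500,400)); cv2.imwrite("pics/p5.png",np.hstack([b,im["frame"][:,170:470,::-1]]))
E
```

```text
t: 8.23
ee_pos: [0.642, 0.0029, 0.0792]
tool_rot: [-2.312, 1.741, 0.427]
ft_force: [-0.4, 0.1, -2.5]
width: 0.0196
grip_force: 78.4
t: 9.23
ee_pos: [0.663, -0.0637, 0.1089]
tool_rot: [-2.313, 1.736, 0.418]
ft_force: [-0.0, -0.5, 0.4]
width: 0.0196
grip_force: 78.4
```

View pics/p5.png

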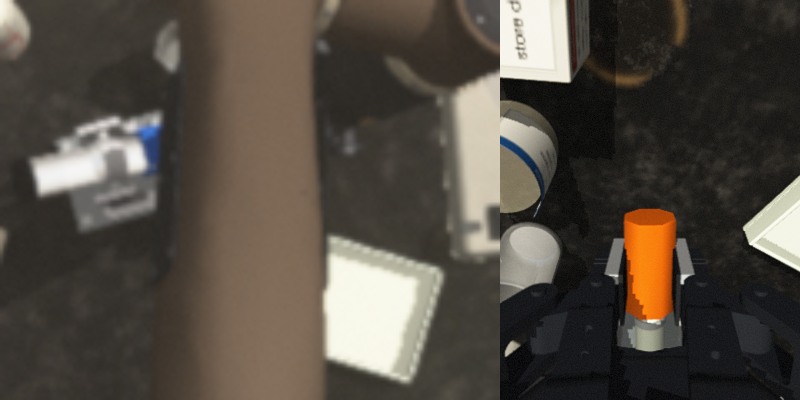

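Held, with the probe out of the tube (head to mouth about 0.145 m). Next I'll work out the turn to bring it level along the tray.

Run:
```python
from h import *
a=env.get_state();M=rot(a["tool_rot"]);p=a["ee_pos"]
yaw=-.2911
zt=np.array([0,0,-1.]); yt=-np.array([np.cos(yaw),np.sin(yaw),0]); xt=np.cross(yt,zt)
Mt=np.column_stack([xt,yt,zt]); rv=R.from_matrix(Mt@M.T).as_rotvec(degrees=True)
ty=np.array([-np.sin(yaw),np.cos(yaw),0]); head=np.array([.4622,-.1005,0])-.0475*ty
print("turn",rv.round(2),np.linalg.norm(rv),"head target",head.round(4),"d",((head+[0,0,.10]-p)*100).round(2), "head dir",(M[:,0].round(3)),xt.round(3),"grip",a["grip_force"])
```

```text
turn [-21.1    0.19 -32.5 ] 38.74434632294391 head target [ 0.4486 -0.146   0.    ] d [-21.31  -8.34  -0.63] head dir [ 0.261 -0.898 -0.355] [-0.287 -0.958 -0.   ] grip 78.39868247509003
```

```bash
python3 -m handwheel '{"delta_pos":[[-0.5,-1.5,0.8],[-1.5,-3,1.6],[-3.5,-4.5,2],[-6,-5.5,2],[-9,-6.5,2],[-12,-7.2,1.5],[-15,-7.8,1],[-18,-8.1,0.3],[-20,-8.3,-0.3],[-21.3,-8.3,-0.6],[-21.3,-8.3,-0.6],[-21.3,-8.3,-0.6]],"rotation":[[0,0,0],[-2,0,-3],[-4,0,-6],[-7,0,-11],[-10,0,-16],[-13,0,-20],[-16,0,-25],[-18,0,-28],[-20,0,-31],[-21.1,0.2,-32.5],[-21.1,0.2,-32.5],[-21.1,0.2,-32.5]],"jaw":[10,10,10,10,10,10,10,10,10,10,10,10]}'
python3 - <<'E'
from h import *
S=env.get_image("side");a=env.get_state();print(a["ee_pos"],rot(a["tool_rot"])[:,2].round(3))
P=[(proj(S,a["ee_pos"]+[0,0,.01]+np.array([.287,.958,0])*d)).round(1).tolist() for d in(-.0225,0,.1175)];print(P)
W=env.get_image("wrist")
a=cv2.resize(S["frame"][150:270,300:430,::-1],(433,400),interpolation=cv2.INTER_CUBIC)
cv2.imwrite("pics/p6.png",np.hstack([a,W["frame"][:,140:500,::-1]]))
E
```

```text
t: 10.33
ee_pos: [0.4478, -0.1454, 0.0995]
tool_rot: [1.877, -2.518, -0.003]
ft_force: [-0.9, -0.3, 0.2]
width: 0.0198
grip_force: 78.5
[ 0.44891816 -0.1455172   0.09970264] [-0.001  0.001 -1.   ]
[[381.5, 197.4], [376.6, 199.9], [350.0, 213.9]]
```

View pics/p6.png

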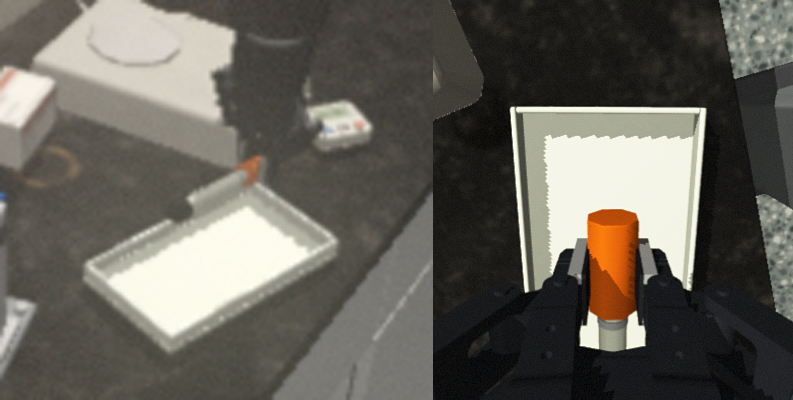

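The probe hangs level over the tray. In the side half the head is at (252,168) and the stem and guard run down-left along the tray as predicted; in the wrist half it is centred between the walls (515–705, probe at 612). Time to lower it.

```bash
python3 -m handwheel '{"delta_pos":[[0,0,-1.5],[0,0,-3],[0,0,-4.5],[0,0,-6],[0,0,-7.2],[0,0,-8],[0,0,-8.6],[0,0,-8.6]],"rotation":[[0,0,0],[0,0,0],[0,0,0],[0,0,0],[0,0,0],[0,0,0],[0,0,0],[0,0,0]],"jaw":[10,10,10,10,10,10,10,10]}'
python3 -m handwheel '{"delta_pos":[[0,0,-0.2],[0,0,-0.4],[0,0,-0.5],[0,0,-0.5]],"rotation":[[0,0,0],[0,0,0],[0,0,0],[0,0,0]],"jaw":[10,10,10,10]}'
```

```text
t: 11.1
ee_pos: [0.4482, -0.1458, 0.0122]
tool_rot: [1.874, -2.519, -0.004]
ft_force: [-0.4, 1.0, -0.6]
width: 0.0198
grip_force: 78.5
t: 11.43
ee_pos: [0.4486, -0.1456, 0.0086]
tool_rot: [1.875, -2.52, -0.002]
ft_force: [-0.6, 0.2, -0.2]
width: 0.0195
grip_force: 78.5
```

```bash
python3 -m handwheel '{"delta_pos":[[0,0,-0.1],[0,0,-0.2],[0,0,-0.2]],"rotation":[[0,0,0],[0,0,0],[0,0,0]],"jaw":[10,10,10]}'
python3 -m handwheel '{"delta_pos":[[0,0,-0.1],[0,0,-0.2],[0,0,-0.2]],"rotation":[[0,0,0],[0,0,0],[0,0,0]],"jaw":[10,10,10]}'
```

```text
t: 11.68
ee_pos: [0.4483, -0.1456, 0.0063]
tool_rot: [1.875, -2.52, -0.002]
ft_force: [0.7, 0.6, -0.1]
width: 0.0197
grip_force: 78.5
t: 11.93
ee_pos: [0.4485, -0.1457, 0.0053]
tool_rot: [1.876, -2.519, -0.002]
ft_force: [-4.2, 1.6, 15.9]
width: 0.0197
grip_force: 79.9
```

```bash
python3 -m handwheel '{"delta_pos":[[0,0,0.1],[0,0,0.1],[0,0,0.1],[0,0,0.1],[0,0,0.1],[0,0,0.1],[0,0,0.1],[0,0,0.1]],"rotation":[[0,0,0],[0,0,0],[0,0,0],[0,0,0],[0,0,0],[0,0,0],[0,0,0],[0,0,0]],"jaw":[10,24,26,30,35,45,45,45]}' 20
python3 -m handwheel '{"delta_pos":[[0,0,0.5],[0,0,1.5],[0,0,4],[0,0,7],[0,0,10],[0,0,13],[0,0,15],[0,0,15],[0,0,15]],"rotation":[[0,0,0],[0,0,0],[0,0,0],[0,0,0],[0,0,0],[0,0,0],[0,0,0],[0,0,0],[0,0,0]],"jaw":[45,45,45,45,45,45,45,45,45]}'
python3 - <<'E'
from h import *
S=env.get_image("side");W=env.get_image("wrist")
P=[proj(S,np.array([.4485,-.1457,.015])+np.array([.287,.958,0])*d) for d in(-.0225,0,.1175)];print([((p-[300,150])*400/120).round().tolist() for p in P])
a=cv2.resize(S["frame"][150:270,300:430,::-1],(433,400),interpolation=cv2.INTER_CUBIC)
cv2.imwrite("pics/p7.png",np.hstack([a,W["frame"][:,140:500,::-1]]))
E
```

```text
t: 12.6
ee_pos: [0.4483, -0.1456, 0.0052]
tool_rot: [1.875, -2.52, -0.003]
ft_force: [0.1, -0.1, 0.0]
width: 0.0387
grip_force: 0.0
t: 13.35
ee_pos: [0.449, -0.1456, 0.1569]
tool_rot: [-1.874, 2.519, -0.0]
ft_force: [0.4, -0.5, -0.5]
width: 0.0384
grip_force: 0.0
[[262.0, 231.0], [247.0, 239.0], [161.0, 287.0]]
```

View pics/p7.png

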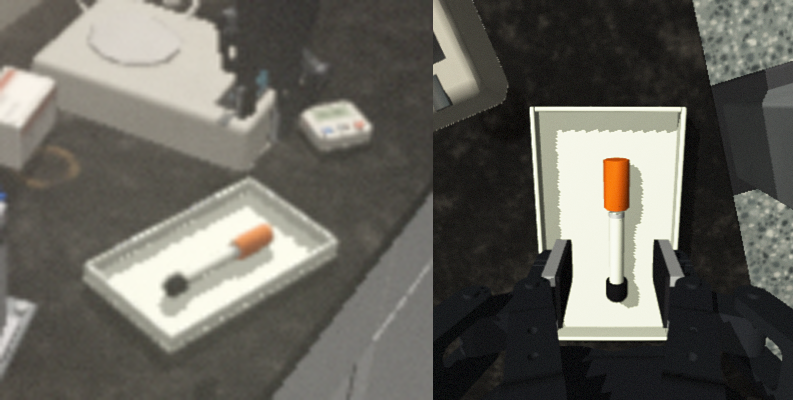

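The probe lies flat inside the tray. The side half has the head at (252,240) and the black tip at (175,284), and the wrist half shows it centred between the walls with the gripper clear, so I'm handing the job in.

```bash
python3 -c "
from workcell import env
print(env.sign_off())"
```

```text
the job is handed in; nothing more can be done
None
```

I tipped the tube to its lower stop, drew the probe out by its head over the lip and laid it flat in the white tray without a drop; I handed the job in at about 13.5 s, and the hand-in gave no verdict.

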